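# Invert a rinsed sample tube onto its drying post and move the marker clip

### The job

Take the rinsed steel sample tube from the sloping cradle, turn it mouth down over the post of the empty drying stand and lower it until its mouth rests flat on the foot before you let go of it. Then squeeze the sprung marker clip off the tag plate of the beaker's stand and let it close, upright, well down on the tag plate of the tube's stand. Leave the beaker on its post, and the scoop, spray bottle and paper roll where they are.

Things in the scene. Friction and masses are not known exactly. Their poses are not given: they have to be found in the camera images.
- tube: plain steel sample tube, closed at one end: outer diameter 36, length 110, wall 3, closed end 5 thick, so 105 deep inside; 0.14 kg. Origin at the centre of the outside of the closed end, z along its axis towards the open mouth. It starts lying in the cradle, mouth pointing away from the robot and sloping down 15 degrees
- tube_mouth (a point): centre of the tube's open mouth, 110 mm from tube along its z
- cradle: fixed grey draining cradle (base 120 x 60 x 8) with two V-shaped rests, each 12 long, 38 mm either side of the tube's middle and reaching to 7 mm under the tube's axis; between them the tube is free all round, its axis 62 mm above the bench at the middle. Origin under its centre on the bench, x points the way the tube's mouth points
- stand_a: the empty drying stand, fixed: grey foot 170 x 80 x 12 high, a steel post 16 in diameter rising 80 above the foot (the top 10 tapers to a blunt point), and an upright steel tag plate. Origin on the bench under the post's axis; x points from the post to the tag plate, 105 mm away. Either stand may be to the left
- stand_a_foot (a point): the empty stand: point on the post's axis at the foot's upper face, 12 mm above the bench, where the tube's mouth must rest
- stand_a_tab (a point): the empty stand: middle of the upper edge of the tag plate, 55 mm above the bench; the plate is 40 long along the stand's x, 5 thick along its y, 43 tall above the foot
- stand_b: the other drying stand, of the same shape, with a beaker on its post and the clip on its tag plate
- stand_b_tab (a point): the beaker's stand: middle of the upper edge of its tag plate, as on stand_a
- beaker: white beaker, outer diameter 60, 95 tall, mouth down over the post of stand_b, its top 107 mm above the bench. Origin at the centre of its closed end, which is uppermost; leave it alone
- clip: black sprung clip, 81 tall, 16 wide (x), astride stand_b's tag plate, 16 mm of plate in its jaws. Origin midway between the jaw tips, z up; jaws and handles close along y. Handles rise above the pivot (at z 38), 45 apart over their tops; squeezed to 26 over their then parallel outer faces (about 8 N) they open the jaws to 20. The origin's frame tilts with the -y half, up to 0.21 rad
- clip_grip (a point): point between the clip's two handles, 72 mm above the jaw tips, where to centre the fingers that squeeze it along the clip's y
- clip_jaw (a joint): opening of the clip, rad: 0 when gripping a 5 mm plate, -0.1 fully closed on nothing, 0.42 fully squeezed open
- scoop: yellow scoop, bowl 48 in diameter, 22 tall, handle along its x to 111 mm; origin under the bowl; a bystander
- spray: white spray bottle, diameter 36, 117 tall; origin under its centre; a bystander
- roll: paper roll standing on end, diameter 110, 100 tall; origin under its centre; a bystander
Not all that is in view belongs to the job. There is more than one size of the clip; the one meant has the size given above.

How it is judged:
On the way, in this order (a step that is already met when the one before it is completed fails the run):
1. the tube stands mouth down on the empty stand's post, mouth on the foot, let go, while the clip is still on the beaker's stand (horizontal distance between tube_mouth and stand_a_foot below 0.009 m and z of tube_mouth in the frame of stand_a_foot between -0.003 and 0.004 m and z of tube in the frame of stand_a_foot above 0.105 m and contact force between tube and the fingers below 0.05 N and distance of clip from where it was at the start of the episode below 0.015 m), for 0.2 s.
2. the clip is squeezed and lifted clear of the beaker stand's tag plate in the fingers (z of clip in the frame of stand_b_tab above 0.005 m and contact force between clip and the fingers above 1 N), for 0.1 s.
At the end, for the whole second after the job is handed in: Released, at rest: tube mouth down on the empty post, mouth within 4 mm of the foot, 9 mm of the axis; clip gripping that stand's plate, upright within 0.3 rad, jaw tips 6 to 37 mm below its edge, within 22 mm of its middle along, 6 mm across; beaker moved under 15 mm (horizontal distance between tube_mouth and stand_a_foot below 0.009 m and z of tube_mouth in the frame of stand_a_foot between -0.003 and 0.004 m and z of tube in the frame of stand_a_foot above 0.105 m and contact force between each of tube, clip and the fingers below 0.05 N and linear speed of each of tube, clip below 0.02 m/s and x of clip in the frame of stand_a_tab between -0.022 and 0.022 m and y of clip in the frame of stand_a_tab between -0.006 and 0.006 m and z of clip in the frame of stand_a_tab between -0.037 and -0.006 m and value of joint clip_jaw between -0.06 and 0.12 rad and angle between clip's own z axis and vertical below 0.3 rad and distance of beaker from where it was at the start of the episode below 0.015 m); the robot touches nothing.
It fails at once if the tube is let go over the post with its mouth more than 20 mm above the foot (horizontal distance between tube_mouth and stand_a_foot below 0.05 m and z of tube_mouth in the frame of stand_a_foot above 0.02 m and contact force between tube and the fingers below 0.01 N).
It fails at once if the beaker is displaced by more than 20 mm (distance of beaker from where it was at the start of the episode above 0.02 m).
It fails at once if the scoop, spray bottle or paper roll is displaced by more than 20 mm (distance of any of scoop, spray, roll from where it was at the start of the episode above 0.02 m).
It also fails if it takes over 58 s, if anything falls off the work surface, if the arm or the gripper's body presses on something with over 40 N, if the wrist force passes 120 N, or if a joint passes its speed limit or range.

### The arm

A 7-joint arm with a two-finger parallel gripper is mounted at the origin on the work surface. World frame = base frame: x ahead of the robot, y to its left, z up, the work surface at z = 0. Lengths are in m, angles in rad, forces in N, time in s.
With the tool pointing down it reaches from about 0.425 to 0.875 m from the base axis. Payload 4.7 kg.
Tool frame: the origin (TCP) lies between the finger pads; the fingertips stand 14 mm ahead of it and the grasp point (between the pads) lies 5 mm behind it; z points along the fingers, y is the line along which they close (so a half turn about z gives the same grasp; the last joint's range is limited). The gripper opens to 87 mm and grips with 3 to 60 N. Pads are 19 mm wide; open, the fingers measure 117 mm over their backs; the gripper's body (75 mm by 190 mm) begins 51 mm behind the grasp point.
Start: joints at [-1.206, 0.321, -0.07, 1.45, 0.023, 1.371, -0.057], TCP at [0.223, 0.61, 0.237] pointing down, gripper open.
Joint ranges: [-2.86, 2.86], [-0.3, 2.09], [-1.38, 1.24], [0.06, 2.45], [-1.56, 4.7], [0.09, 2.05], [-2.69, 2.69]. Speed limits (rad/s): [2.57, 2.57, 3.14, 3.14, 3.14, 3.14, 3.14].

### API

Orientations are given as a unit quaternion [x, y, z, w].
In Python, from plant import r, vision, readout gives the robot as it stands. Calls block until the motion is done:
- r.movep(position, orientation): joint-space move of the TCP to a pose.
- r.move_straight(position, feed=0.15, frame=None): straight line of the TCP; frame=None keeps the orientation; feed is the mean speed in m/s.
- r.set_joints(angles): joint-space move.
- r.command_gripper(opening): opening from 0.0 (shut) to 1.0 (fully open); the grip force is fixed at half the most; returns when the fingers have stopped.
- r.hold(seconds).
- r.solve_ik(position, orientation): joint angles nearest the present ones, or None.
- vision.get_image(name): name is "side" or "top"; returns a dict with "img" (384x512x3 uint8, blue, green, red), "depth" (384x512 float32, m along the optical axis (not along the pixel's ray), 0 where there is no reading), "intrinsics" (3x3 intrinsics, pixels), "rvec" (rotation vector, rad) and "tvec" (3), from world to camera coordinates, as OpenCV has them. Camera axes: x right, y down, z forward; pixel columns grow to the right and rows downward; lengths in m; the calibration is good to about 2 mm. A picture is of the moment at which its call begins.
A pose or a line that the arm cannot do raises r.MotionError and nothing moves.
- r.job_done(): hands the job in; it is judged then, once.
Readings, each from a call of its own:
- readout.read_time(): time.
- readout.read_qpos(): joint angles.
- readout.read_qd(): joint speeds.
- readout.read_joint_efforts(): joint torques, N m.
- readout.read_tcp_pos(): TCP position.
- readout.read_orientation(): TCP orientation.
- readout.read_contact_force(): force on the tool from outside, world axes, zero at the start.
- readout.read_ft_torque(): the same for the moment, N m.
- readout.read_grip_width(): opening from 0.0 (shut) to 1.0 (fully open).
- readout.read_finger_force(): force on a finger pad.
Only numpy, scipy, OpenCV 4.12 (cv2) and the standard library are available. Lean on these libraries where they do the work, as an engineer would, in place of code of your own. Each camera call takes 0.05 s, during which the arm holds its last target. There are 200 camera calls.

## Working session

There is one attempt and no reset: what is moved stays moved. The work goes in short steps, each a Python script; the robot and the scene stay as the last script left them, time stands still between calls to the robot, and variables do not carry over. Pictures are saved under pics/ and viewed, at most 10 in all, crops included, and the job is handed in when it is done.

```bash
ls; mkdir -p pics; cat > h.py <<'E'
import numpy as np, cv2
from plant import r, vision, readout
def grab(n):
    d=vision.get_image(n); d['R']=cv2.Rodrigues(np.array(d['rvec'],float))[0]; d['t']=np.array(d['tvec'],float).ravel(); d['K']=np.array(d['intrinsics'],float); return d
def cloud(d):
    z=d['depth'].astype(float); h,w=z.shape; u,v=np.meshgrid(np.arange(w),np.arange(h)); K=d['K']
    c=np.stack([(u-K[0,2])/K[0,0]*z,(v-K[1,2])/K[1,1]*z,z],-1)
    P=(c-d['t'])@d['R']; P[z<=0]=np.nan; return P
E
python3 - <<'E'
from h import *
for n in ('top','side'):
    d=grab(n); np.savez(f'{n}0.npz',**d); cv2.imwrite(f'pics/{n}0.png',d['img'])
    print(n,'cam',-d['R'].T@d['t'],'f',d['K'][0,0],d['R'][2], (d['depth']>0).mean())
print(readout.read_time())
E
```

```text
pics
top cam [0.49773084 0.00161687 1.20885674] f 422.26651507142043 [ 0.06935542  0.0045733  -0.99758153] 0.9959818522135416
side cam [ 0.17919288 -0.87433862  0.70793397] f 441.4871566202461 [ 0.35034161  0.75892511 -0.54890202] 0.9962158203125
0.1
```

View pics/top0.png

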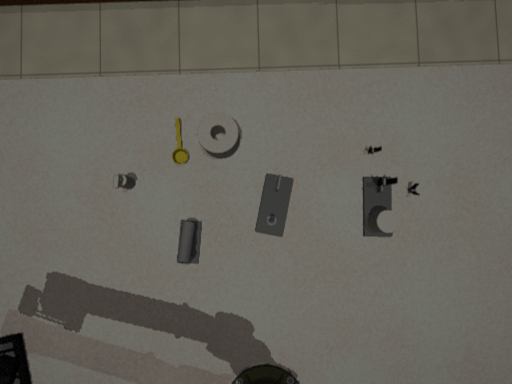

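View pics/side0.png

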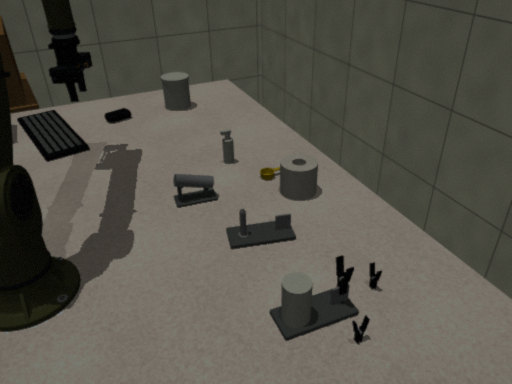

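The top view shows the cradle and tube at (189,241), the empty stand at (274,205) with post (271,219) and tag (278,183), and the beaker stand at (377,207). There are three clips: top (383,182) on the beaker stand's plate, and loose ones at (373,149) and (412,188). In the side view they are at (343,275), (374,276) and (360,329). The one on the plate fits the description, being astride the plate and larger. I'll confirm that in a crop.

```bash
python3 - <<'E'
from h import *
d=dict(np.load('top0.npz')); P=cloud(d); Z=P[...,2]
s=dict(np.load('side0.npz')); Q=cloud(s)
def rep(n,P,box,zlo,zhi):
    x0,y0,x1,y1=box; p=P[y0:y1,x0:x1].reshape(-1,3); p=p[(p[:,2]>zlo)&(p[:,2]<zhi)]
    c=np.median(p,0); m=p[:,:2]; w,V=np.linalg.eigh(np.cov(m.T)); a=V[:,1]
    rect=cv2.minAreaRect((m*1000).astype(np.float32))
    print(n,len(p),'med',c.round(4),'mean',p.mean(0).round(4),'ax',np.degrees(np.arctan2(a[1],a[0])).round(1),'rect',np.round(rect[0],1),np.round(rect[1],1),round(rect[2],1),'z',p[:,2].min().round(3),p[:,2].max().round(3))
print('table', np.nanmedian(Z[100:230,300:350]), np.nanmedian(Q[200:300,180:220,2]))
for n,b in (('A',(245,165,305,245)),('B',(350,165,402,245))):
    rep(n+' foot',P,b,.006,.02); 
rep('A post',P,(260,205,285,232),.03,.12); rep('A tab',P,(265,165,295,200),.03,.08)
rep('tube',P,(170,210,208,272),.045,.12); rep('cradle base',P,(170,210,208,272),.004,.014)
rep('beaker',P,(350,195,410,240),.095,.12); rep('clipB',P,(365,168,402,192),.06,.14)
rep('clip1',P,(362,140,385,158),.01,.14);rep('clip2',P,(402,178,425,200),.01,.14)
rep('spray',P,(105,165,142,195),.01,.2);rep('roll',P,(195,110,245,160),.08,.2);rep('scoop',P,(165,110,192,170),.01,.1)
print('side')
rep('A foot',Q,(220,205,300,250),.009,.016);rep('A post',Q,(236,205,250,235),.03,.12);rep('A tab',Q,(270,208,296,232),.03,.08)
rep('tube',Q,(170,168,218,195),.05,.12);rep('B foot',Q,(262,280,362,336),.009,.016)
rep('beaker',Q,(278,270,316,330),.1,.12);rep('clipB',Q,(330,250,358,297),.06,.16)
rep('clip1',Q,(366,258,386,292),.01,.16);rep('clip2',Q,(348,312,372,345),.01,.16)
a=cv2.resize(d['img'][135:245,340:440],(600,600),interpolation=cv2.INTER_CUBIC)[:,:400]
b=cv2.resize(s['img'][245:345,320:390],(400,571),interpolation=cv2.INTER_CUBIC); b=cv2.copyMakeBorder(b,0,29,0,0,0)
cv2.imwrite('pics/crop.png',cv2.convertScaleAbs(np.hstack([a,b]),alpha=1.8))
E
```

```text
table -0.00010448981143664647 -0.0003660687441830308
A foot 1608 med [ 0.5541 -0.0422  0.0115] mean [ 0.554  -0.0422  0.0115] ax 167.2 rect [561.3 -35.3] [204.  143.1] 6.0 z 0.006 0.019
B foot 1111 med [ 0.5579 -0.3243  0.012 ] mean [ 0.5518 -0.3283  0.0119] ax 173.9 rect [ 553.8 -334.8] [200.5 111.5] 7.9 z 0.006 0.02
A post 25 med [ 0.5108 -0.0305  0.0854] mean [ 0.5102 -0.0314  0.0817] ax 99.3 rect [509.8 -31.8] [13.3 13.2] 88.5 z 0.034 0.093
A tab 30 med [ 0.6123 -0.055   0.0547] mean [ 0.6123 -0.055   0.0535] ax 168.1 rect [612.6 -55.2] [ 4.7 38.7] 77.1 z 0.044 0.061
tube 572 med [0.4562 0.1983 0.0738] mean [0.4567 0.199  0.0737] ax 173.9 rect [457.5 201.5] [ 41.3 111.9] 84.5 z 0.046 0.093
cradle base 341 med [0.4611 0.1818 0.0071] mean [0.4607 0.1867 0.0072] ax -179.0 rect [459.4 203.3] [ 93.4 174.6] 84.5 z 0.004 0.013
beaker 435 med [ 0.4988 -0.3323  0.1069] mean [ 0.4985 -0.3323  0.1066] ax 90.7 rect [ 499.5 -333.5] [59.7 57.2] 88.8 z 0.095 0.111
clipB 121 med [ 0.6037 -0.3451  0.0974] mean [ 0.6036 -0.3415  0.0982] ax 91.3 rect [ 597.3 -337.9] [30.7 44.2] 3.6 z 0.062 0.122
cl
[... 1113 characters left out ...]
454.9 193.1] [ 37.  114.4] 78.6 z 0.05 0.093
B foot 1469 med [ 0.5544 -0.3507  0.0117] mean [ 0.5436 -0.3452  0.0118] ax 177.1 rect [ 539.7 -359.4] [129.5 170.3] 88.5 z 0.009 0.016
beaker 597 med [ 0.4967 -0.3366  0.1066] mean [ 0.4965 -0.3362  0.1063] ax 59.4 rect [ 497.9 -333.4] [61.8 56.3] 60.3 z 0.1 0.11
clipB 341 med [ 0.602  -0.3323  0.0934] mean [ 0.6025 -0.3366  0.0937] ax 87.3 rect [ 603.7 -337.2] [44.8 17.7] 86.9 z 0.06 0.122
clip1 168 med [ 0.698  -0.3226  0.0375] mean [ 0.6985 -0.3239  0.0376] ax 82.7 rect [ 699.7 -323.3] [33.7 14. ] 84.6 z 0.011 0.061
clip2 229 med [ 0.5869 -0.433   0.0347] mean [ 0.5857 -0.4283  0.0357] ax 61.8 rect [ 597.2 -408.9] [76.4 32.4] 58.6 z 0.01 0.061
```

View pics/crop.png

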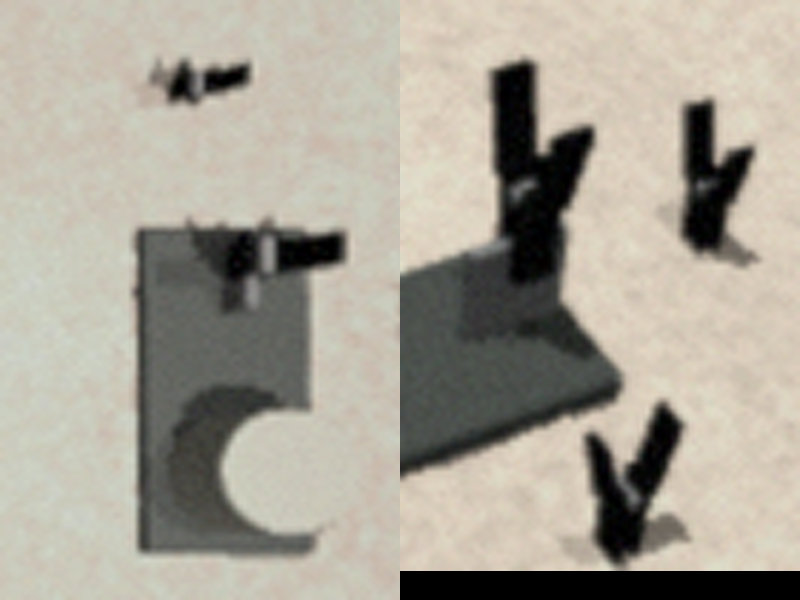

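The crop shows the plate clip at (255,255)/(530,170), topping out at z 0.122 and 45 mm over the handles, which matches 55−16+81 = 120 mm. The two loose clips reach only 0.061, so they are the smaller size. Next I'll check IK for flipping the tube.

```bash
cat >> h.py <<'E'
from scipy.spatial.transform import Rotation as Ro
Z=np.array([0,0,1.])
TC=np.array([.457,.1995,.062]); TY=np.radians(-6)
PA=np.array([.5098,-.0322,0]); YA=np.radians(-12.8); TABA=np.array([.6122,-.0555,.055])
CB=np.array([.603,-.3375,.111]); YB=np.radians(-2.7)
hd=np.array([np.cos(TY),np.sin(TY),0]); lat=np.cross(Z,hd)
def R0(phi,s):
    z=np.sin(phi)*hd-np.cos(phi)*Z; y=s*lat; return Ro.from_matrix(np.c_[np.cross(y,z),y,z])
def Rend(phi,s,psi): return Ro.from_rotvec(psi*Z)*Ro.from_rotvec(np.radians(75)*lat)*R0(phi,s)
def tcp(g,R): return g+.005*R.as_matrix()[:,2]   # grasp point -> TCP
def down(yaw,s=1): # tool down, y along yaw+90
    y=s*np.array([-np.sin(yaw),np.cos(yaw),0]); return Ro.from_matrix(np.c_[np.cross(y,-Z),y,-Z])
E
python3 - <<'E'
from h import *
ik=lambda g,R: r.solve_ik(tcp(g,R),R.as_quat())
for phi in (0,15,30,40):
  for s in (1,-1):
    R=R0(np.radians(phi),s); a=ik(TC,R); b=ik(TC+[0,0,.12],R)
    if a is None or b is None: print(phi,s,'start no'); continue
    for psi in (120,150,180,210,240):
        E=Rend(np.radians(phi),s,np.radians(psi)); q=[ik(PA+[0,0,z],E) for z in (.067,.20)]
        print(phi,s,psi,np.round(a,2),[None if k is None else np.round(k,2).tolist() for k in q])
for s in (1,-1): print([np.round(x,2) if x is not None else None for x in (ik(CB,down(YB,s)),ik(CB+[0,0,.1],down(YB,s)),ik(TABA+[0,0,.15],down(YA,s)))])
E
```

```text
0 1 120 [-0.69  0.17  0.24  2.03 -0.05  0.95  1.04] [[-0.61, 0.61, -0.09, 2.14, 1.25, 1.47, 1.94], [-0.53, 0.32, -0.18, 2.15, 1.23, 1.58, 2.19]]
0 1 150 [-0.69  0.17  0.24  2.03 -0.05  0.95  1.04] [None, None]
0 1 180 [-0.69  0.17  0.24  2.03 -0.05  0.95  1.04] [None, None]
0 1 210 [-0.69  0.17  0.24  2.03 -0.05  0.95  1.04] [None, None]
0 1 240 [-0.69  0.17  0.24  2.03 -0.05  0.95  1.04] [[0.43, 0.61, 0.3, 2.21, -1.49, 1.5, 1.24], [-0.13, 0.41, 0.93, 2.25, -1.51, 1.7, 0.98]]
0 -1 120 [-0.88  0.18  0.44  2.03 -0.09  0.95 -2.06] [[-1.04, 0.65, 0.37, 2.15, 1.08, 1.25, -1.13], [-1.08, 0.34, 0.42, 2.17, 1.12, 1.42, -0.89]]
0 -1 150 [-0.88  0.18  0.44  2.03 -0.09  0.95 -2.06] [None, None]
0 -1 180 [-0.88  0.18  0.44  2.03 -0.09  0.95 -2.06] [None, None]
0 -1 210 [-0.88  0.18  0.44  2.03 -0.09  0.95 -2.06] [None, None]
0 -1 240 [-0.88  0.18  0.44  2.03 -0.09  0.95 -2.06] [[0.43, 0.61, 0.3, 2.21, -1.49, 1.5, -1.9], [-0.08, 0.39, 0.87, 2.25, -1.49, 1.67, -2.17]]
15 1 120 [-0.8   0.03  0.22  2.21  0.24  0.71  0.72] [[-0.58, 0.41, -0.05, 2.18, 1.13, 1.24, 2.14], [-0.53, 0.15, -0.1, 2.14, 1.06,
[... 1111 characters left out ...]
9 -0.04  0.16  2.37  0.76  0.58  0.14] [None, None]
30 1 210 [-0.89 -0.04  0.16  2.37  0.76  0.58  0.14] [None, [0.43, -0.29, -0.07, 2.37, -0.95, 0.68, -0.14]]
30 1 240 [-0.89 -0.04  0.16  2.37  0.76  0.58  0.14] [[-0.13, 0.26, 0.68, 2.24, -1.19, 1.06, 0.73], [-0.28, -0.05, 0.78, 2.16, -0.87, 1.09, 0.32]]
30 -1 start no
40 1 start no
40 -1 start no
[array([-0.17,  0.66,  0.94,  1.52, -0.55,  1.25,  2.37]), array([-0.11,  0.53,  0.84,  1.4 , -0.39,  1.38,  2.26]), array([-0.51,  0.31,  0.68,  1.62, -0.2 ,  1.29,  1.55])]
[array([-0.2 ,  0.69,  1.  ,  1.52, -0.59,  1.26, -0.75]), array([ 0.14,  0.45,  0.46,  1.39, -0.2 ,  1.35, -1.01]), array([-0.58,  0.32,  0.77,  1.62, -0.23,  1.29, -1.56])]
```

```bash
cat >> h.py <<'E'
PHI=np.radians(15); S=-1; PSI=np.radians(120)
RS=R0(PHI,S); RE=Rend(PHI,S,PSI)
def st(m=''): print(m,'t',round(readout.read_time(),2),'tcp',np.round(readout.read_tcp_pos(),4),'F',np.round(readout.read_contact_force(),2),'w',round(readout.read_grip_width()*87,1),'ff',np.round(readout.read_finger_force(),2))
E
python3 - <<'E'
from h import *
zt=RS.as_matrix()[:,2]
r.command_gripper(1.0)
r.movep(tcp(TC-.13*zt,RS),RS.as_quat())
r.move_straight(tcp(TC,RS),feed=.12); st('at tube')
r.command_gripper(0.0); st('gripped')
r.move_straight(tcp(TC+[0,0,.2],RS),feed=.15); st('lifted')
d=grab('side'); cv2.imwrite('pics/s1.png',d['img'])
E
```

```text
at tube t 3.59 tcp [0.4587 0.1998 0.0578] F [ 0.14  0.18 -1.28] w 86.9 ff 0.0
gripped t 4.51 tcp [0.459  0.2014 0.058 ] F [ 1.16  5.72 -0.25] w 34.4 ff 29.99
lifted t 5.99 tcp [0.4577 0.1989 0.256 ] F [-0.82 -0.84 -1.54] w 34.2 ff 29.98
```

View pics/s1.png

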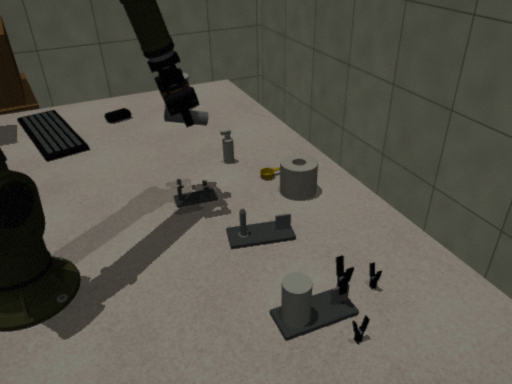

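The tube is out of the cradle and held in the fingers at about (190,115). Next I flip it above the post and measure it.

```bash
cat > meas.py <<'E'
from h import *
def steel(tag,zlo=.1):
    out=[]
    for n in ('top','side'):
        d=grab(n); cv2.imwrite(f'pics/{tag}_{n}.png',d['img']); P=cloud(d); np.save(f'{tag}_{n}.npy',P)
        m=(np.abs(P[...,0]-PA[0])<.06)&(np.abs(P[...,1]-PA[1])<.06)&(P[...,2]>zlo)
        v,u=np.nonzero(m); print(n,m.sum(), (u.min(),u.max(),v.min(),v.max()) if m.any() else '')
    return out
E
python3 - <<'E'
from meas import *
g=PA+[0,0,.25]
r.movep(tcp(TC+[0.02,-.1,.26],RE),RE.as_quat()); st('flip')
r.movep(tcp(g,RE),RE.as_quat()); st('above')
steel('a')
a=cv2.imread('pics/a_top.png')[160:280,200:340]; b=cv2.imread('pics/a_side.png')[110:250,180:320]
cv2.imwrite('pics/a.png',cv2.convertScaleAbs(np.hstack([cv2.resize(a,(400,343),interpolation=2),cv2.resize(b,(400,400),interpolation=2)[:343]]),alpha=1.6))
E
```

```text
flip t 7.58 tcp [0.4788 0.0955 0.3193] F [-1.06 -0.46 -0.92] w 34.2 ff 29.98
above t 8.24 tcp [ 0.5116 -0.0364  0.2477] F [ 0.42  0.89 -1.59] w 34.4 ff 29.98
top 1033 (np.int64(246), np.int64(287), np.int64(192), np.int64(248))
side 1591 (np.int64(203), np.int64(252), np.int64(111), np.int64(175))
```

View pics/a.png

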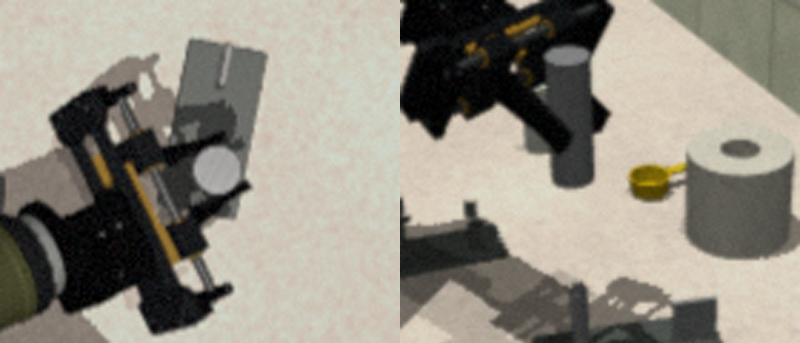

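The tube hangs mouth down, looking vertical, with its closed end at top (276,219) and its mouth at side (240,174). I'll compute its axis and mouth height.

```bash
python3 - <<'E'
from h import *
from scipy.optimize import least_squares
P=np.load('a_top.npy'); I=cv2.imread('pics/a_top.png').min(2)
near=(np.hypot(P[...,0]-PA[0],P[...,1]-PA[1])<.03)
m=near&(P[...,2]>.28)&(I>80); p=P[m]; print('disc',len(p),p.mean(0).round(4),cv2.minEnclosingCircle((p[:,:2]*1000).astype(np.float32)))
Q=np.load('a_side.npy'); J=cv2.imread('pics/a_side.png').max(2)
m=(np.hypot(Q[...,0]-PA[0],Q[...,1]-PA[1])<.03)&(Q[...,2]>.15)&(Q[...,2]<.302)&(J>38); q=Q[m]
for lo in np.arange(.18,.31,.02):
    k=q[(q[:,2]>lo)&(q[:,2]<lo+.02)]
    if len(k)>15:
        f=least_squares(lambda c:np.hypot(k[:,0]-c[0],k[:,1]-c[1])-.018,PA[:2]-[0,-.01],loss='soft_l1',f_scale=.002); print(round(lo+.01,2),len(k),f.x.round(4),np.median(abs(f.fun)).round(4))
print('lowest z',np.sort(q[:,2])[:12].round(4),'highest',np.sort(q[:,2])[-5:].round(4))
E
```

```text
disc 202 [ 0.5099 -0.0341  0.3042] ((510.0500183105469, -34.394775390625), 17.21558952331543)
0.19 22 [ 0.4993 -0.0606] 0.0029
0.21 24 [ 0.51   -0.0326] 0.0004
0.27 16 [ 0.5108 -0.0316] 0.0007
0.29 19 [ 0.5098 -0.0319] 0.0002
lowest z [0.1942 0.1949 0.1957 0.1962 0.1965 0.1966 0.1967 0.1968 0.197  0.197
 0.1971 0.1971] highest [0.2953 0.2954 0.2965 0.2966 0.2989]
```

```bash
python3 - <<'E'
from h import *
p0=np.array(readout.read_tcp_pos()); f0=np.array(readout.read_contact_force())
r.move_straight(p0-[0,0,.174],feed=.10); st('near')
fz=readout.read_contact_force()[2]
for k in range(14):
    p=p0-[0,0,.174+.0015*(k+1)]; r.move_straight(p,feed=.03); r.hold(.1)
    f=np.array(readout.read_contact_force()); print(k,np.round(f,2),round(readout.read_tcp_pos()[2],4))
    if f[2]-fz>5: break
st()
for n in('top','side'):
    d=grab(n); cv2.imwrite(f'pics/b_{n}.png',d['img']); np.save(f'b_{n}.npy',cloud(d))
P=np.load('b_top.npy'); I=cv2.imread('pics/b_top.png').min(2)
m=(np.hypot(P[...,0]-PA[0],P[...,1]-PA[1])<.03)&(P[...,2]>.1)&(I>80); p=P[m]; print('disc',len(p),np.median(p,0).round(4))
E
```

```text
near t 10.22 tcp [ 0.5125 -0.0345  0.0746] F [ 0.22 -0.13 -1.67] w 34.5 ff 29.98
0 [ 0.8   0.09 -1.12] 0.0728
1 [ 0.15 -0.2  -1.93] 0.0712
2 [-0.05  0.25 -1.68] 0.0697
3 [-0.58  0.5  -0.69] 0.0682
4 [ 0.85  0.36 -1.72] 0.0667
5 [ 1.25  0.92 -2.57] 0.0651
6 [-1.23  1.01  5.74] 0.065
 t 12.68 tcp [ 0.5126 -0.0349  0.065 ] F [-1.23  1.01  5.74] w 33.9 ff 29.97
disc 136 [ 0.5108 -0.0322  0.122 ]
```

Contact came at the expected height, with the closed end at z 0.122. I'll release and back off along the tool axis.

```bash
python3 - <<'E'
from h import *
r.command_gripper(1.0); r.hold(.3); st('open')
zt=RE.as_matrix()[:,2]; p=np.array(readout.read_tcp_pos())
r.move_straight(p-.16*zt+[0,0,.03],feed=.12); st('back')
r.movep([.45,-.12,.33],down(YB).as_quat())
r.movep(tcp(CB+[0,0,.09],down(YB)),down(YB).as_quat()); st('over clip')
for n in('top','side'):
    d=grab(n); cv2.imwrite(f'pics/c_{n}.png',d['img']); np.save(f'c_{n}.npy',cloud(d))
Q=np.load('c_side.npy')
m=(np.hypot(Q[...,0]-PA[0],Q[...,1]-PA[1])<.03)&(Q[...,2]>.03)&(Q[...,2]<.13);q=Q[m];print('tube top',np.sort(q[:,2])[-20:].round(4)[::5])
E
```

```text
open t 14.18 tcp [ 0.5123 -0.0346  0.0637] F [0.08 0.55 0.24] w 87.0 ff 0.0
back t 15.8 tcp [0.4558 0.0912 0.1734] F [ 0.1 -0.1 -0.6] w 87.3 ff 0.0
over clip t 19.05 tcp [ 0.6036 -0.3363  0.1965] F [-0.35  0.55 -0.86] w 87.0 ff 0.0
tube top [0.1223 0.1224 0.1228 0.1231]
```

View pics/c_side.png

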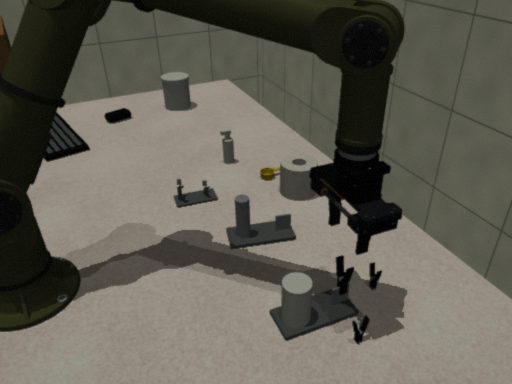

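The tube stands on the post at (242,215), and the open fingers are centred over the clip at (343,270). I'll squeeze and lift the clip.

```bash
python3 - <<'E'
from h import *
R=down(YB)
r.move_straight(tcp(CB,R),feed=.1); st('at clip')
r.command_gripper(0.0); r.hold(.2); st('squeezed')
r.move_straight(tcp(CB+[0,0,.11],R),feed=.1); r.hold(.2); st('lifted')
for n in('top','side'):
    d=grab(n); cv2.imwrite(f'pics/d_{n}.png',d['img']); P=cloud(d); np.save(f'd_{n}.npy',P)
b=cv2.imread('pics/d_side.png')[150:350,250:430]; cv2.imwrite('pics/d.png',cv2.convertScaleAbs(cv2.resize(b,(540,600),interpolation=2),alpha=1.8))
g=TABA+[0,0,.072+.06]; R2=down(YA)
m=(P[...,2]>.12)&(P[...,2]<.2)&(np.hypot(P[...,0]-.603,P[...,1]+.337)<.04); q=P[m]
print('low z',np.sort(q[:,2])[:10].round(4)); k=q[q[:,2]<.18]; print(k.mean(0).round(4),k.min(0).round(4),k.max(0).round(4))
E
```

```text
at clip t 20.2 tcp [ 0.6034 -0.338   0.1068] F [ 0.33 -0.88  0.49] w 87.1 ff 0.0
squeezed t 21.43 tcp [ 0.603  -0.3375  0.106 ] F [-0.51  1.03 -0.29] w 25.5 ff 30.0
lifted t 22.88 tcp [ 0.6028 -0.3373  0.2154] F [ 0.17  0.41 -0.19] w 25.4 ff 30.0
low z [0.1457 0.146  0.1468 0.1472 0.1473 0.1474 0.1476 0.1477 0.1478 0.1482]
[ 0.6018 -0.3423  0.1624] [ 0.595  -0.353   0.1457] [ 0.6134 -0.3213  0.1795]
```

View pics/d.png

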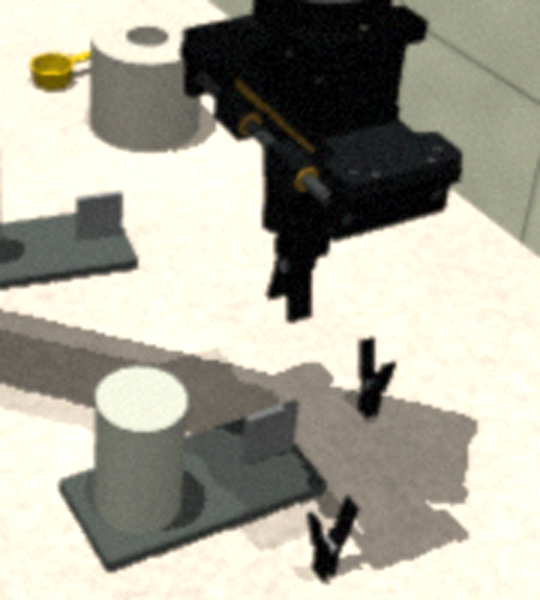

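The clip hangs open and upright in the fingers at crop (290,285), with both stands undisturbed. Next I place it on the other plate.

```bash
python3 - <<'E'
from h import *
R=down(YA); t=TABA.copy()
p=lambda z: [t[0],t[1],z]
r.movep(p(.20),R.as_quat()); r.hold(.2); st('above')
d=grab('side'); P=cloud(d)
m=(P[...,2]>.11)&(P[...,2]<.16)&(np.hypot(P[...,0]-t[0],P[...,1]-t[1])<.04); q=P[m]; o=(q-t)@np.c_[[np.cos(YA),np.sin(YA),0],[-np.sin(YA),np.cos(YA),0],Z]
print('clip rel tab: min',o.min(0).round(4),'max',o.max(0).round(4))
m=(P[...,2]>.03)&(P[...,2]<.06)&(np.hypot(P[...,0]-t[0],P[...,1]-t[1])<.03); o=(P[m]-t)@np.c_[[np.cos(YA),np.sin(YA),0],[-np.sin(YA),np.cos(YA),0],Z]
print('tab',len(o),np.median(o,0).round(4))
r.move_straight(p(.1024),feed=.06); r.hold(.2); st('down')
d=grab('side'); cv2.imwrite('pics/e_side.png',d['img']); b=d['img'][110:260,200:335]; cv2.imwrite('pics/e.png',cv2.convertScaleAbs(cv2.resize(b,(540,600),interpolation=2),alpha=1.8))
E
```

```text
above t 24.27 tcp [ 0.6122 -0.0576  0.2003] F [-0.08  1.43 -0.79] w 25.2 ff 30.0
clip rel tab: min [-0.0068 -0.0185  0.0753] max [0.0105 0.0105 0.1046]
tab 144 [ 0.001  -0.0015 -0.0117]
down t 26.29 tcp [ 0.6123 -0.0555  0.1026] F [ 0.53 -0.57 -0.38] w 25.4 ff 30.0
```

View pics/e.png

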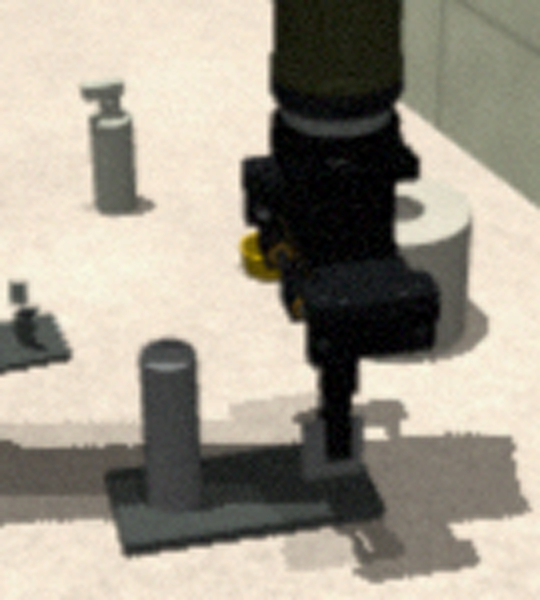

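The clip straddles the plate at crop (340,430) without contact force. I'll release it and back off.

```bash
python3 - <<'E'
from h import *
r.command_gripper(1.0); r.hold(.3); st('open')
r.move_straight([TABA[0],TABA[1],.26],feed=.12)
r.movep([.45,.25,.35],down(YB).as_quat()); r.hold(.3); st('away')
d=grab('side'); P=cloud(d); b=d['img'][150:350,200:380]; cv2.imwrite('pics/f.png',cv2.convertScaleAbs(cv2.resize(b,(540,600),interpolation=2),alpha=1.8))
A=np.c_[[np.cos(YA),np.sin(YA),0],[-np.sin(YA),np.cos(YA),0],Z]
m=(P[...,2]>.062)&(P[...,2]<.15)&(np.hypot(P[...,0]-TABA[0],P[...,1]-TABA[1])<.05); o=(P[m]-TABA)@A
print('clip',o.min(0).round(4),o.max(0).round(4),'top z expect',.081-.020)
m=(np.hypot(P[...,0]-PA[0],P[...,1]-PA[1])<.03)&(P[...,2]>.03);print('tube top',np.sort(P[m][:,2])[-20::5].round(4))
E
```

```text
open t 27.85 tcp [ 0.6122 -0.0555  0.1024] F [-0.03 -0.6   0.14] w 86.8 ff 0.0
away t 30.96 tcp [0.4504 0.2493 0.3499] F [-0.29 -0.62  0.65] w 87.2 ff 0.0
clip [-0.0081 -0.0244  0.0073] [0.0092 0.024  0.0616] top z expect 0.061
tube top [0.1223 0.1225 0.1229 0.1234]
```

View pics/f.png

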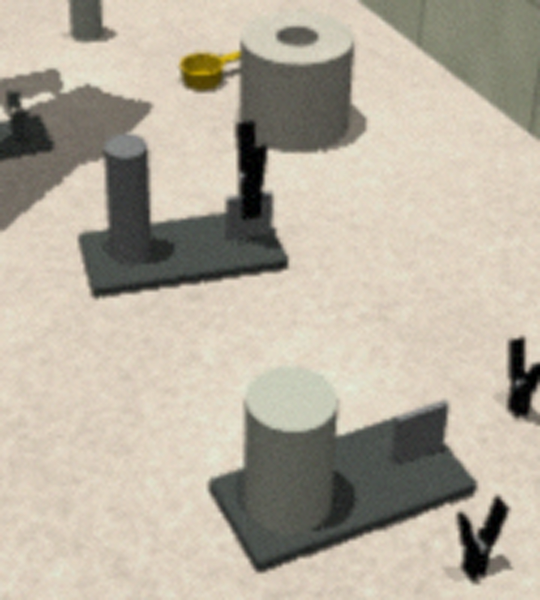

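The clip sits upright on the tube stand's plate at crop (250,180), about 20 mm down. The tube is seated at (127,200), and the beaker is in place.

```bash
python3 -c "
from h import *
print(r.job_done())"
```

```text
the job is handed in; nothing more can be done
None
```

I handed the job in at about 31 s: in the last images the tube stands mouth down on the empty stand's foot, the clip is upright about 20 mm down that stand's tag plate, and the beaker looks undisturbed; the hand-in gave no verdict.

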